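# Release the latched mode key

## Task

On the bench stands a grey control box with a row of four identical white mode keys, one of which is latched down. Tap each key lightly with the fingertips, in order from the left end to the right end as seen from the robot, to feel which one is down, without pushing any raised key in to latching depth; then press the latched key firmly all the way in and let go, so that all four keys stand raised. Pick nothing up, and leave the things round the box where they are.

Things in the scene. Friction and masses are not known exactly. Their poses are not given: they have to be found in the camera images.
- console: grey steel control box, 120 (x) x 236 (y) x 66 mm high, fixed to the bench; origin at the centre of its underside on the bench, x away from the robot, y along the key row toward its left end. Keys stand 48 mm apart on the box's centre line, so 22 mm free between caps. It is turned up to 0.3 rad
- place_1 (a point): point fixed to the box: centre of the top face of the leftmost key when that key is raised (80 mm above the bench); axes as the box. The three free keys: sprung up with 2.5 N plus 0.7 N per mm pressed (8.1 N at 8 mm), and come back up; pushing one in 8 mm or more counts as latching it, a failure
- place_2 (a point): point fixed to the box: centre of the top face of the second from the left key when that key is raised (80 mm above the bench); axes as the box. The latched key: top 6 mm lower (74 mm above the bench), does not move below about 6.5 N, then gives 1 mm per 0.7 N
- place_3 (a point): point fixed to the box: centre of the top face of the third from the left key when that key is raised (80 mm above the bench); axes as the box. The latched key is freed about 8.5 mm below the raised height (8.5 N), meets its stop at 11 mm (10 N), and when let go rises and stays up
- place_4 (a point): point fixed to the box: centre of the top face of the rightmost key when that key is raised (80 mm above the bench); axes as the box. Freeing the latched key before all four keys are tapped is a failure: tap with less than about 6 N
- key_a: one of the four identical white square keys (cap 26 x 26 mm) on the box; origin at the centre of its top face, z up. Raised, the top is 80 mm above the bench, 14 mm above the box's dark top plate; it moves straight down only, 11 mm to its stop. Its letter tells neither its place in the row nor whether it is latched
- key_b: one of the four identical white square keys (cap 26 x 26 mm) on the box; origin at the centre of its top face, z up. Raised, the top is 80 mm above the bench, 14 mm above the box's dark top plate; it moves straight down only, 11 mm to its stop. Its letter tells neither its place in the row nor whether it is latched
- key_c: one of the four identical white square keys (cap 26 x 26 mm) on the box; origin at the centre of its top face, z up. Raised, the top is 80 mm above the bench, 14 mm above the box's dark top plate; it moves straight down only, 11 mm to its stop. Its letter tells neither its place in the row nor whether it is latched
- key_d: one of the four identical white square keys (cap 26 x 26 mm) on the box; origin at the centre of its top face, z up. Raised, the top is 80 mm above the bench, 14 mm above the box's dark top plate; it moves straight down only, 11 mm to its stop. Its letter tells neither its place in the row nor whether it is latched
- marker: paint marker with a blue cap lying behind the box (loose), 128 mm long, 18 mm thick; origin under its middle. Not to be disturbed
- gas_cup: orange ceramic gas cup standing to the left of the box (loose), 23 mm wide, 42 mm tall; origin at the centre of its foot. Not to be disturbed
- tape_measure: yellow tape measure standing to the right of the box (loose), 34 x 84 x 64 mm; origin under its middle. Not to be disturbed

How it is judged:
By the outcome, as a careful person would: the job done as asked, in the order asked, and still so for the second after the job is handed in, with the robot touching nothing.
It also fails if it takes over 51 s, if anything falls off the work surface, if the arm or the gripper's body presses on something with over 40 N, if the wrist force passes 120 N, or if a joint passes its speed limit or range.

## Robot

A 7-joint arm with a two-finger parallel gripper is mounted at the origin on a cart in front of the work surface, level with it; the furniture and walls round the work are solid. World frame = base frame: x ahead of the robot, y to its left, z up, the work surface at z = 0. Lengths are in m, angles in rad, forces in N, time in s.
With the tool pointing down it reaches from about 0.425 to 0.975 m from the base axis. Payload 16.7 kg.
Tool frame: the origin (TCP) lies midway between the tips of the shut fingers; the grasp point (between the pads) lies 19 mm behind it; z points along the fingers, y is the direction in which the jaws open and shut (so a half turn about z gives the same grasp; the last joint's range is limited). The gripper opens to 85 mm and grips with 20 to 120 N. Pads are 22 mm wide; open, the fingers measure 114 mm over their backs; the gripper's body (76 mm by 85 mm) begins 54 mm behind the grasp point. The pads swing forward as they close: fully open they stand 13 mm farther back than shut.
Start: joints at [-1.28, 0.426, 0.074, 1.606, -0.034, 1.111, -0.067], TCP at [0.287, 0.611, 0.231] pointing down, gripper open.
Joint ranges: [-2.85, 2.85], [-0.5, 2.14], [-1.23, 1.37], [0.21, 2.46], [-1.02, 4.16], [0.16, 2.05], [-2.73, 2.73]. Speed limits (rad/s): [1.89, 1.89, 2.39, 2.39, 3.01, 3.01, 3.01].

## Interface

Orientations are given as [roll, pitch, yaw] about the fixed x, y, z axes, in that order (R = Rz(yaw) Ry(pitch) Rx(roll)).
In Python, from rig import sensors, imaging, workorder gives the robot as it stands.
- The arm moves only by the tool play_rows, never from a script. Its argument "motion" is a list of rows, each an object of numbers: "tx", "ty", "tz": the shift along the tool's x, y, z each as a share of 0.75 m, from -1 to 1; "turn": the turn about the tool's z as a share of 360 degrees, from -1 to 1; "claw": the closure, from -1 (fully open) to 1 (shut), so that 0 is half open. In form: [{"tx": .., "ty": .., "tz": .., "turn": .., "claw": ..}, ...]. A call has 1 to 10 rows; each row is the pose to reach, as a shift and turn from the pose measured when the call began, along the tool's axes at that moment, turning the shorter way round; what a row does not reach only later rows make up. A row lasts 1/12 s, in which the tool goes at most 41.7 mm and 7.16 degrees, less where a joint would pass 70% of its speed; a pose out of reach is approached as far as the arm can. A call with a number of a shift or a turn outside -1 to 1 is refused whole. A call with a gripper value outside its range is refused whole. The fingers move at their own pace and stop on an object; "force" is the grip in N (left out, the last holds). Time passes only in rows, so rows that repeat a pose let the fingers close. It gives the time, the measured TCP pose, the force and the opening at its end, in the units of the state.
- sensors.state(): the state, without advancing time (a new reading comes with each control period).
- imaging.camera(name): name is "scene" or "top" or "wrist"; returns a dict with "frame" (400x640x3 uint8, red, green, blue), "fx", "fy", "cx", "cy" (pixels), "eye" and "attitude" of the camera in the world. Camera axes: x right, y down, z forward; pixel columns grow to the right and rows downward; lengths in m; the calibration is good to about 2 mm. A picture is of the moment at which its call begins. There is no depth.
- workorder.job_done(): hands the job in, once; it reports no verdict.
The state is a dict: "clock": time; "joint_positions": joint angles; "joint_vel": joint speeds; "effort": joint torques, N m; "eef_pos": TCP position; "ee_rot": TCP orientation; "force": force on the tool from outside, world axes, zero at the start; "moment": the same for the moment, N m; "finger_gap": opening from 0.0 (shut) to 1.0 (fully open).
Only numpy, scipy, OpenCV 4.12 (cv2) and the standard library are available. Lean on these libraries where they do the work, as an engineer would, in place of code of your own. Each camera call takes 0.05 s, during which the arm holds its last target.

## Working session

There is one attempt and no reset: what is moved stays moved. The work goes in short steps, Python scripts to look and compute and a tool call to move; the robot and the scene stay as the last step left them, time stands still between calls to the robot, and variables do not carry over. Pictures are saved under pics/ and viewed, and the job is handed in when it is done.

Besides the shell and the picture viewer there is one more tool, called after "Request:" by a JSON object that holds its "fn" and its "kwargs". play_rows: Moves the arm, as the interface text tells. Its arguments: {"type":"object","properties":{"motion":{"type":"array","items":{"type":"object","properties":{"tx":{"type":"number"},"ty":{"type":"number"},"tz":{"type":"number"},"turn":{"type":"number"},"claw":{"type":"number"}}}},"force":{"type":"number"}},"required":["motion"]}

```bash
mkdir -p pics
python3 - <<'E'
from rig import sensors, imaging
import cv2, pickle
print(sensors.state())
d={}
for n in ("scene","top","wrist"):
    c=imaging.camera(n); d[n]=c
    cv2.imwrite(f"pics/{n}0.png",c["frame"][:,:,::-1]); print(n,c["fx"],c["fy"],c["cx"],c["cy"],c["eye"],c["attitude"])
pickle.dump(d,open("d0.pkl","wb"))
E
```

```text
{'clock': 0.0, 'joint_positions': array([-1.28049584,  0.42673198,  0.07384241,  1.6066247 , -0.03409155,
        1.1108183 , -0.06712859]), 'joint_vel': array([-0.00143112,  0.00180629,  0.00044904, -0.00066626,  0.00095906,
       -0.00067109, -0.00108177]), 'effort': array([ 2.68712771e-03, -9.49845099e+01,  3.76301140e+00, -4.63511825e+01,
        1.94926083e-02,  1.03296322e-02,  3.49254253e-05]), 'eef_pos': array([0.28723188, 0.61036926, 0.23060257]), 'ee_rot': array([-3.14027337e+00,  1.02010964e-04,  2.70174292e+00]), 'force': array([-0.17354875,  0.18291681, -0.48207135]), 'moment': array([-0.04476332, -0.02703085, -0.03808093]), 'finger_gap': 0.9980208192731331}
scene 492.755860893798 492.755860893798 315.860808893425 199.82102084722004 [ 0.24416239 -0.76844496  0.85558091] [-2.35547303e+00  9.40446347e-04 -4.68832565e-01]
top 434.856822948159 434.856822948159 321.00083243871904 197.09528973534555 [ 0.47819329 -0.07090661  0.98090769] [-3.01908948 -0.01561238 -1.55376093]
wrist 286.9586023738975 286.9586023738975 320.64003825271436 197.38034659168125 [0.21324343 0.64495319 0.37315689] [2.81966357 0.00285    1.13194612]
```

View pics/scene0.png

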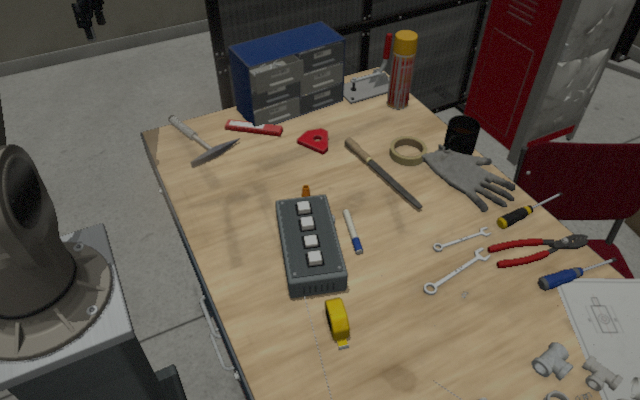

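View pics/top0.png

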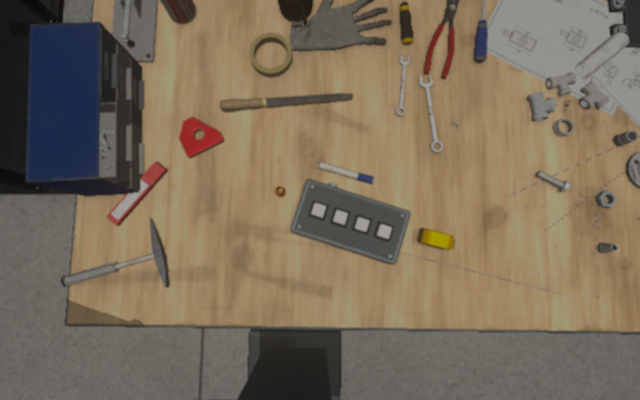

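View pics/wrist0.png

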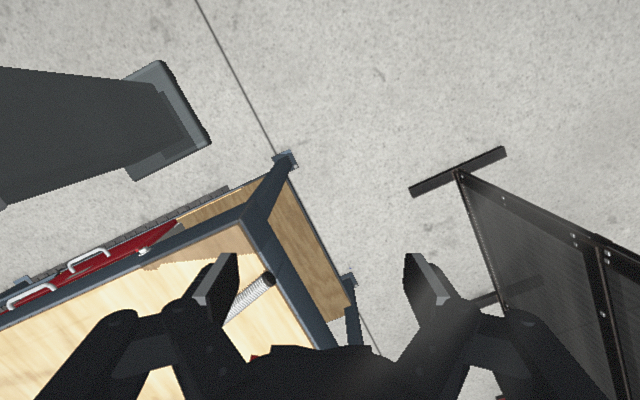

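The scene and top views show the box with four white caps, at about (317,210), (341,218), (362,225) and (385,232) in the top view. The cup is left of it at (280,191), the marker is behind at (345,173) and the tape is right at (437,239).

```bash
cat > h.py <<'E'
import numpy as np, cv2
from scipy.spatial.transform import Rotation as Ro
def R(c): return Ro.from_euler('xyz',c["attitude"]).as_matrix()
def ray(c,u,v):
    return R(c)@np.array([(u-c["cx"])/c["fx"],(v-c["cy"])/c["fy"],1.])
def plane(c,u,v,z):
    d=ray(c,u,v); e=np.array(c["eye"]); return e+d*(z-e[2])/d[2]
def proj(c,p):
    q=R(c).T@(np.array(p)-c["eye"]); return q[:2]/q[2]*[c["fx"],c["fy"]]+[c["cx"],c["cy"]]
def caps(c,win,thr=150):
    f=c["frame"]; x0,y0,x1,y1=win
    hsv=cv2.cvtColor(f,cv2.COLOR_RGB2HSV)
    m=((hsv[...,2]>thr)&(hsv[...,1]<50)).astype(np.uint8)
    w=np.zeros_like(m); w[y0:y1,x0:x1]=1; m*=w
    n,l,s,ce=cv2.connectedComponentsWithStats(m)
    return [(ce[i],s[i]) for i in range(1,n) if s[i][4]>40]
E
python3 - <<'E'
import pickle
from h import *
d=pickle.load(open("d0.pkl","rb"))
for n,w in (("top",(300,190,405,250)),("scene",(290,195,330,275))):
    c=d[n]; P=[]
    for ce,s in caps(c,w,170 if n=="scene" else 150):
        p=plane(c,*ce,0.08); P.append(p); print(n,ce.round(1),s,p.round(4), plane(c,*ce,.074).round(4)[:2])
    P=np.array(P)
    print(np.linalg.norm(np.diff(P,axis=0),axis=1))
c=d["top"];f=c["frame"]; cv2.imwrite("pics/topz.png",cv2.resize(f[160:280,260:470,::-1],None,fx=3.8,fy=3.8,interpolation=cv2.INTER_CUBIC))
c=d["scene"];f=c["frame"]; cv2.imwrite("pics/scz.png",cv2.resize(f[180:360,260:380,::-1],None,fx=3.3,fy=3.3,interpolation=cv2.INTER_CUBIC))
E
```

```text
top [318.2 209.5] [312 204  13  12 106] [ 0.5632 -0.0776  0.08  ] [ 0.5638 -0.0777]
top [340.1 216.7] [334 211  13  12 108] [ 0.5491 -0.1234  0.08  ] [ 0.5496 -0.1237]
top [361.7 223.9] [356 218  12  13 108] [ 0.5348 -0.1684  0.08  ] [ 0.5352 -0.1691]
top [384.1 230.8] [378 225  13  13 110] [ 0.5215 -0.2151  0.08  ] [ 0.5218 -0.216 ]
[0.04785446 0.04726532 0.04850909]Traceback (most recent call last):
  File "<stdin>", line 9, in <module>
    return sqrt(add.reduce(s, axis=axis, keepdims=keepdims))
                ~~~~~~~~~~^^^^^^^^^^^^^^^^^^^^^^^^^^^^^^^^^
numpy.exceptions.AxisError: axis 1 is out of bounds for array of dimension 1
```

```bash
python3 - <<'E'
import cv2
E
ls pics
```

```text
scene0.png
top0.png
wrist0.png
```

Run:
```python
import pickle
from h import *
d=pickle.load(open("d0.pkl","rb"))
c=d["scene"]
f=c["frame"]; print(f[205:212,303],f[258,315])
for ce,s in caps(c,(290,195,330,275),120): print(ce.round(1),s,plane(c,*ce,.08).round(4))
for p in [(.5632,-.0776),(.5491,-.1234),(.5348,-.1684),(.5215,-.2151)]: print(proj(c,[*p,.08]).round(1),proj(c,[*p,.074]).round(1))
c=d["top"];f=c["frame"]; cv2.imwrite("pics/topz.png",cv2.resize(f[160:280,260:470,::-1],None,fx=3.8,fy=3.8,interpolation=cv2.INTER_CUBIC))
c=d["scene"];f=c["frame"]; cv2.imwrite("pics/scz.png",cv2.resize(f[180:360,260:380,::-1],None,fx=3.3,fy=3.3,interpolation=cv2.INTER_CUBIC))
# tool geometry
s=Ro.from_euler('xyz',[-3.14027,0.0001,2.70174]).as_matrix(); print(s.round(3))
```

```text
[[164 166 164]
 [165 166 164]
 [164 166 163]
 [166 168 165]
 [149 148 142]
 [113 110 101]
 [ 96  92  86]] [164 166 164]
[303.1 205.2] [297 201  13  10 101] [ 0.5618 -0.0774  0.08  ]
[306.7 221.1] [301 216  13  11 111] [ 0.548  -0.1237  0.08  ]
[310.2 239.9] [304 235  13  11 121] [ 0.5313 -0.174   0.08  ]
[314.2 255.9] [308 250  14  12 130] [ 0.5199 -0.2153  0.08  ]
[303.7 205. ] [303.7 206.9]
[307.1 220.8] [307.1 222.7]
[310.5 237.4] [310.5 239.3]
[314.9 255.5] [314.9 257.4]
[[-0.905  0.426 -0.   ]
 [ 0.426  0.905 -0.001]
 [-0.    -0.001 -1.   ]]
```

```bash
sleep 1
```

```text
(no output)
```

Views agree to within about 2 mm: spacing is 48 mm and box yaw is about -0.295. I'll move above the leftmost key with the fingers shut.

Request:
{"fn": "play_rows", "kwargs": {"motion": [{"tx":-0.723,"ty":-0.674,"tz":0.06,"turn":-0.023,"claw":1},{"tx":-0.723,"ty":-0.674,"tz":0.06,"turn":-0.023,"claw":1},{"tx":-0.723,"ty":-0.674,"tz":0.06,"turn":-0.023,"claw":1},{"tx":-0.723,"ty":-0.674,"tz":0.06,"turn":-0.023,"claw":1},{"tx":-0.723,"ty":-0.674,"tz":0.06,"turn":-0.023,"claw":1},{"tx":-0.723,"ty":-0.674,"tz":0.06,"turn":-0.023,"claw":1},{"tx":-0.723,"ty":-0.674,"tz":0.06,"turn":-0.023,"claw":1},{"tx":-0.723,"ty":-0.674,"tz":0.06,"turn":-0.023,"claw":1},{"tx":-0.723,"ty":-0.674,"tz":0.06,"turn":-0.023,"claw":1},{"tx":-0.723,"ty":-0.674,"tz":0.06,"turn":-0.023,"claw":1}]}}

```text
clock: 0.98
eef_pos: [0.442, 0.2225, 0.2061]
ee_rot: [-3.141, -0.0, 2.846]
force: [1.7, 0.8, -0.1]
finger_gap: 0.002
```

```bash
cat > go.py <<'E'
import sys
from h import *
from rig import sensors
s=sensors.state()
K=[(.5625,-.0777),(.5487,-.1236),(.5348,-.1694),(.5209,-.2153)]
Rt=Ro.from_euler('xyz',s["ee_rot"]).as_matrix()
print(s["clock"],s["eef_pos"].round(4),s["ee_rot"].round(4),s["force"].round(2),s["finger_gap"])
for k,p in enumerate(K):
    print(k+1,(Rt.T@(np.array([*p,.095])-s["eef_pos"])/.75).round(4))
yaw=s["ee_rot"][2]; print("turn",-(2.847-yaw)/2/np.pi)
E
python3 go.py
```

```text
0.9833 [0.442  0.2225 0.2061] [-3.1409 -0.      2.8463] [ 1.68  0.82 -0.12] 0.0015182622396803958
1 [-0.2702 -0.3361  0.1483]
2 [-0.2704 -0.4     0.1483]
3 [-0.2704 -0.4638  0.1484]
4 [-0.2705 -0.5278  0.1484]
turn -0.00010430167030121802
```

Request:
{"fn": "play_rows", "kwargs": {"motion": [{"tx":-0.27,"ty":-0.336,"tz":0.08,"turn":0,"claw":1},{"tx":-0.27,"ty":-0.336,"tz":0.08,"turn":0,"claw":1},{"tx":-0.27,"ty":-0.336,"tz":0.08,"turn":0,"claw":1},{"tx":-0.27,"ty":-0.336,"tz":0.08,"turn":0,"claw":1},{"tx":-0.27,"ty":-0.336,"tz":0.08,"turn":0,"claw":1},{"tx":-0.27,"ty":-0.336,"tz":0.08,"turn":0,"claw":1},{"tx":-0.27,"ty":-0.336,"tz":0.08,"turn":0,"claw":1},{"tx":-0.27,"ty":-0.336,"tz":0.08,"turn":0,"claw":1},{"tx":-0.27,"ty":-0.336,"tz":0.08,"turn":0,"claw":1},{"tx":-0.27,"ty":-0.336,"tz":0.08,"turn":0,"claw":1}]}}

```text
clock: 1.82
eef_pos: [0.5622, -0.0801, 0.1455]
ee_rot: [-3.14, -0.001, 2.842]
force: [-0.8, 0.8, 0.2]
finger_gap: 0.0
```

```bash
python3 go.py
python3 - <<'E'
from rig import imaging
import cv2
c=imaging.camera("wrist"); cv2.imwrite("pics/w1.png",c["frame"][:,:,::-1])
E
```

```text
1.8167 [ 0.5622 -0.0801  0.1455] [-3.1396e+00 -9.0000e-04  2.8422e+00] [-0.84  0.76  0.2 ] 0.00013005696271620155
1 [0.0005 0.0033 0.0673]
2 [ 0.0001 -0.0606  0.0674]
3 [-0.0002 -0.1244  0.0676]
4 [-0.0006 -0.1883  0.0677]
turn -0.0007585258374168122
```

View pics/w1.png

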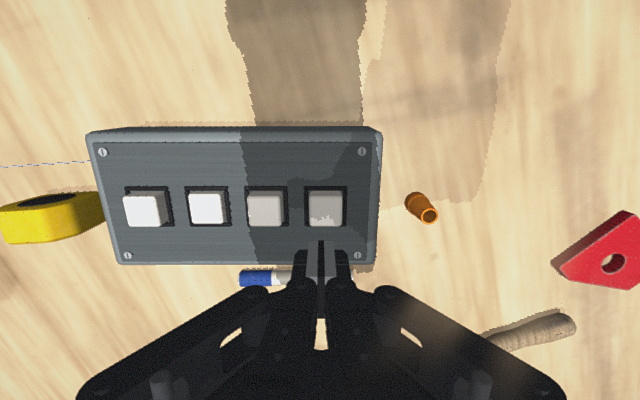

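The wrist view shows the box below, the fingertips just over the leftmost key (325,207 in the picture), and a clear way down. Descending to 6 mm above key 1.

Request:
{"fn": "play_rows", "kwargs": {"motion": [{"tx":0.0005,"ty":0.003,"tz":0.04,"turn":-0.0008,"claw":1},{"tx":0.0005,"ty":0.003,"tz":0.07,"turn":-0.0008,"claw":1},{"tx":0.0005,"ty":0.003,"tz":0.079,"turn":-0.0008,"claw":1},{"tx":0.0005,"ty":0.003,"tz":0.079,"turn":-0.0008,"claw":1},{"tx":0.0005,"ty":0.003,"tz":0.079,"turn":-0.0008,"claw":1},{"tx":0.0005,"ty":0.003,"tz":0.079,"turn":-0.0008,"claw":1}]}}

```text
clock: 2.37
eef_pos: [0.563, -0.0755, 0.0878]
ee_rot: [-3.141, 0.0, 2.85]
force: [-0.5, -0.7, 0.6]
finger_gap: -0.001
```

```bash
python3 go.py
python3 - <<'E'
from rig import imaging
import cv2
c=imaging.camera("scene"); cv2.imwrite("pics/s1.png",cv2.resize(c["frame"][120:340,180:460,::-1],None,fx=2.6,fy=2.6))
E
```

```text
2.3667 [ 0.563  -0.0755  0.0878] [-3.1411e+00  5.0000e-04  2.8503e+00] [-0.46 -0.68  0.55] -0.0010992591213366736
1 [-0.0001 -0.003  -0.0096]
2 [-0.0001 -0.0669 -0.0095]
3 [ 1.000e-04 -1.307e-01 -9.500e-03]
4 [ 0.0003 -0.1946 -0.0095]
turn 0.0005325786643626299
```

View pics/s1.png

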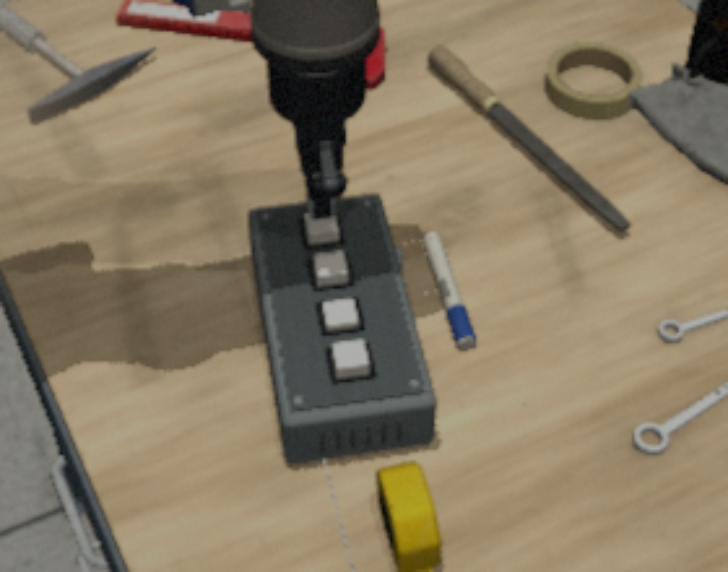

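The fingertips stand just above the far-left cap at about (320,215), centred. Now small steps down.

Request:
{"fn": "play_rows", "kwargs": {"motion": [{"tx":0,"ty":-0.0025,"tz":0.004,"turn":0.0005,"claw":1},{"tx":0,"ty":-0.0025,"tz":0.006,"turn":0.0005,"claw":1},{"tx":0,"ty":-0.0025,"tz":0.006,"turn":0.0005,"claw":1},{"tx":0,"ty":-0.0025,"tz":0.006,"turn":0.0005,"claw":1},{"tx":0,"ty":-0.0025,"tz":0.006,"turn":0.0005,"claw":1},{"tx":0,"ty":-0.0025,"tz":0.006,"turn":0.0005,"claw":1}]}}

```text
clock: 2.92
eef_pos: [0.5626, -0.0775, 0.0834]
ee_rot: [-3.141, 0.001, 2.847]
force: [-0.6, 0.3, -0.4]
finger_gap: 0.0
```

```bash
python3 go.py
```

```text
2.9167 [ 0.5626 -0.0775  0.0834] [-3.1412e+00  8.0000e-04  2.8470e+00] [-0.6   0.34 -0.38] 0.00028857752226881986
1 [ 0.     -0.0003 -0.0155]
2 [-0.0002 -0.0642 -0.0154]
3 [-0.0002 -0.128  -0.0154]
4 [-0.0002 -0.192  -0.0154]
turn -5.913606643416049e-06
```

Request:
{"fn": "play_rows", "kwargs": {"motion": [{"tz":0.003,"claw":1},{"tz":0.005,"claw":1},{"tz":0.0065,"claw":1},{"tz":0.0065,"claw":1},{"tz":0.0065,"claw":1}]}}

```text
schema error: expected keys tx, ty, tz, turn, claw
```

```bash
python3 go.py;python3 go.py
```

```text
2.9167 [ 0.5626 -0.0775  0.0834] [-3.1412e+00  8.0000e-04  2.8470e+00] [-0.6   0.34 -0.38] 0.00028857752226881986
1 [ 0.     -0.0003 -0.0155]
2 [-0.0002 -0.0642 -0.0154]
3 [-0.0002 -0.128  -0.0154]
4 [-0.0002 -0.192  -0.0154]
turn -5.913606643416049e-06
2.9167 [ 0.5626 -0.0775  0.0834] [-3.1412e+00  8.0000e-04  2.8470e+00] [-0.6   0.34 -0.38] 0.00028857752226881986
1 [ 0.     -0.0003 -0.0155]
2 [-0.0002 -0.0642 -0.0154]
3 [-0.0002 -0.128  -0.0154]
4 [-0.0002 -0.192  -0.0154]
turn -5.913606643416049e-06
```

Request:
{"fn": "play_rows", "kwargs": {"motion": [{"tx":0,"ty":0,"turn":0,"tz":0.003,"claw":1},{"tx":0,"ty":0,"turn":0,"tz":0.005,"claw":1},{"tx":0,"ty":0,"turn":0,"tz":0.0065,"claw":1},{"tx":0,"ty":0,"turn":0,"tz":0.0065,"claw":1},{"tx":0,"ty":0,"turn":0,"tz":0.0065,"claw":1}]}}

```text
clock: 3.33
eef_pos: [0.5627, -0.0775, 0.0786]
ee_rot: [-3.141, 0.001, 2.847]
force: [0.2, 0.1, 3.4]
finger_gap: 0.001
```

```bash
python3 go.py
```

```text
3.3333 [ 0.5627 -0.0775  0.0786] [-3.1413e+00  9.0000e-04  2.8470e+00] [0.15 0.11 3.4 ] 0.0006505806678906701
1 [ 0.0002 -0.0004 -0.0219]
2 [-0.     -0.0643 -0.0219]
3 [-0.     -0.1281 -0.0219]
4 [-0.     -0.1921 -0.0219]
turn -5.443345758694426e-06
```

Key 1: 3.4 N at z 78.6 mm, so it is raised. On to key 2.

Request:
{"fn": "play_rows", "kwargs": {"motion": [{"tx":0,"ty":0,"turn":0,"tz":-0.023,"claw":1},{"tx":0,"ty":0,"turn":0,"tz":-0.023,"claw":1},{"tx":0,"ty":-0.032,"turn":0,"tz":-0.023,"claw":1},{"tx":0,"ty":-0.0643,"turn":0,"tz":-0.023,"claw":1},{"tx":0,"ty":-0.0643,"turn":0,"tz":-0.023,"claw":1},{"tx":0,"ty":-0.0643,"turn":0,"tz":-0.02,"claw":1},{"tx":0,"ty":-0.0643,"turn":0,"tz":-0.01,"claw":1},{"tx":0,"ty":-0.0643,"turn":0,"tz":-0.0065,"claw":1},{"tx":0,"ty":-0.0643,"turn":0,"tz":-0.0065,"claw":1},{"tx":0,"ty":-0.0643,"turn":0,"tz":-0.0065,"claw":1}]}}

```text
clock: 4.17
eef_pos: [0.5486, -0.123, 0.0829]
ee_rot: [-3.141, -0.0, 2.848]
force: [1.0, -0.5, -0.4]
finger_gap: 0.0
```

```bash
python3 go.py
```

```text
4.1667 [ 0.5486 -0.123   0.0829] [-3.1411 -0.      2.8479] [ 0.96 -0.48 -0.42] 0.00034317828109153555
1 [-0.0002  0.0631 -0.0161]
2 [-0.0003 -0.0008 -0.0161]
3 [-0.0003 -0.0646 -0.0161]
4 [-0.0003 -0.1286 -0.016 ]
turn 0.000149255109831479
```

Request:
{"fn": "play_rows", "kwargs": {"motion": [{"tx":0,"ty":-0.0005,"turn":0,"tz":0.002,"claw":1},{"tx":0,"ty":-0.0005,"turn":0,"tz":0.004,"claw":1},{"tx":0,"ty":-0.0005,"turn":0,"tz":0.006,"claw":1},{"tx":0,"ty":-0.0005,"turn":0,"tz":0.006,"claw":1},{"tx":0,"ty":-0.0005,"turn":0,"tz":0.006,"claw":1}]}}

```text
clock: 4.58
eef_pos: [0.5487, -0.123, 0.0785]
ee_rot: [-3.141, 0.0, 2.848]
force: [-0.6, 2.7, 3.2]
finger_gap: 0.002
```

```bash
python3 go.py
```

```text
4.5833 [ 0.5487 -0.123   0.0785] [-3.1415e+00  1.0000e-04  2.8481e+00] [-0.62  2.69  3.23] 0.002262697605014818
1 [-0.0002  0.0632 -0.022 ]
2 [-0.0003 -0.0007 -0.022 ]
3 [-0.0002 -0.0646 -0.0219]
4 [-0.0002 -0.1285 -0.0219]
turn 0.0001791310046455031
```

Key 2: 3.2 N at 78.5 mm, so it is raised too. On to key 3.

Request:
{"fn": "play_rows", "kwargs": {"motion": [{"tx":0,"ty":0,"turn":0,"tz":-0.023,"claw":1},{"tx":0,"ty":0,"turn":0,"tz":-0.023,"claw":1},{"tx":0,"ty":-0.032,"turn":0,"tz":-0.023,"claw":1},{"tx":0,"ty":-0.0646,"turn":0,"tz":-0.023,"claw":1},{"tx":0,"ty":-0.0646,"turn":0,"tz":-0.023,"claw":1},{"tx":0,"ty":-0.0646,"turn":0,"tz":-0.02,"claw":1},{"tx":0,"ty":-0.0646,"turn":0,"tz":-0.01,"claw":1},{"tx":0,"ty":-0.0646,"turn":0,"tz":-0.0065,"claw":1},{"tx":0,"ty":-0.0646,"turn":0,"tz":-0.0065,"claw":1},{"tx":0,"ty":-0.0646,"turn":0,"tz":-0.0065,"claw":1}]}}

```text
clock: 5.42
eef_pos: [0.5346, -0.1688, 0.0829]
ee_rot: [-3.141, -0.001, 2.849]
force: [0.6, -0.5, -0.5]
finger_gap: 0.003
```

Request:
{"fn": "play_rows", "kwargs": {"motion": [{"tx":0,"ty":0,"turn":0,"tz":0.002,"claw":1},{"tx":0,"ty":0,"turn":0,"tz":0.004,"claw":1},{"tx":0,"ty":0,"turn":0,"tz":0.006,"claw":1},{"tx":0,"ty":0,"turn":0,"tz":0.006,"claw":1},{"tx":0,"ty":0,"turn":0,"tz":0.006,"claw":1}]}}

```text
clock: 5.83
eef_pos: [0.5346, -0.1687, 0.0784]
ee_rot: [-3.141, -0.001, 2.849]
force: [0.3, 0.9, 0.1]
finger_gap: 0.001
```

```bash
python3 go.py
```

```text
5.8333 [ 0.5346 -0.1687  0.0784] [-3.1413e+00 -9.0000e-04  2.8491e+00] [0.3  0.95 0.1 ] 0.0012862678173195092
1 [-0.0007  0.1269 -0.0222]
2 [-0.0007  0.063  -0.0222]
3 [-0.0006 -0.0008 -0.0222]
4 [-0.0005 -0.0647 -0.0222]
turn 0.00032782275698396354
```

No force at 78.4 mm, so key 3 is probably the latched one. I'll creep down to its top.

Request:
{"fn": "play_rows", "kwargs": {"motion": [{"tx":0,"ty":0,"turn":0,"tz":0.002,"claw":1},{"tx":0,"ty":0,"turn":0,"tz":0.003,"claw":1},{"tx":0,"ty":0,"turn":0,"tz":0.004,"claw":1},{"tx":0,"ty":0,"turn":0,"tz":0.0045,"claw":1},{"tx":0,"ty":0,"turn":0,"tz":0.0045,"claw":1},{"tx":0,"ty":0,"turn":0,"tz":0.0045,"claw":1}]}}

```text
clock: 6.33
eef_pos: [0.5346, -0.1688, 0.075]
ee_rot: [-3.141, -0.001, 2.849]
force: [-0.0, -0.2, -0.6]
finger_gap: 0.0
```

```bash
python3 go.py
```

```text
6.3333 [ 0.5346 -0.1688  0.075 ] [-3.1413e+00 -9.0000e-04  2.8490e+00] [-0.03 -0.16 -0.61] 4.944552054087265e-05
1 [-0.0006  0.127  -0.0267]
2 [-0.0007  0.0631 -0.0267]
3 [-0.0005 -0.0007 -0.0267]
4 [-0.0004 -0.0647 -0.0267]
turn 0.0003194895672297605
```

Request:
{"fn": "play_rows", "kwargs": {"motion": [{"tx":0,"ty":0,"turn":0,"tz":0.0005,"claw":1},{"tx":0,"ty":0,"turn":0,"tz":0.001,"claw":1},{"tx":0,"ty":0,"turn":0,"tz":0.001,"claw":1},{"tx":0,"ty":0,"turn":0,"tz":0.001,"claw":1}]}}

```text
clock: 6.67
eef_pos: [0.5346, -0.1688, 0.0743]
ee_rot: [-3.141, -0.001, 2.849]
force: [-0.1, -0.9, 0.5]
finger_gap: -0.002
```

Request:
{"fn": "play_rows", "kwargs": {"motion": [{"tx":0,"ty":0,"turn":0,"tz":0.0002,"claw":1},{"tx":0,"ty":0,"turn":0,"tz":0.0003,"claw":1},{"tx":0,"ty":0,"turn":0,"tz":0.0003,"claw":1}]}}

```text
clock: 6.92
eef_pos: [0.5346, -0.1688, 0.0742]
ee_rot: [-3.141, -0.001, 2.849]
force: [-0.1, 0.8, 4.0]
finger_gap: 0.003
```

Key 3: 4.0 N at 74.2 mm, so it is down (latched) and hasn't moved. I'll lift off and tap key 4.

Request:
{"fn": "play_rows", "kwargs": {"motion": [{"tx":0,"ty":0,"turn":0,"tz":-0.029,"claw":1},{"tx":0,"ty":0,"turn":0,"tz":-0.029,"claw":1},{"tx":0,"ty":-0.032,"turn":0,"tz":-0.029,"claw":1},{"tx":0,"ty":-0.0645,"turn":0,"tz":-0.029,"claw":1},{"tx":0,"ty":-0.0645,"turn":0,"tz":-0.029,"claw":1},{"tx":0,"ty":-0.0645,"turn":0,"tz":-0.025,"claw":1},{"tx":0,"ty":-0.0645,"turn":0,"tz":-0.016,"claw":1},{"tx":0,"ty":-0.0645,"turn":0,"tz":-0.012,"claw":1},{"tx":0,"ty":-0.0645,"turn":0,"tz":-0.012,"claw":1},{"tx":0,"ty":-0.0645,"turn":0,"tz":-0.012,"claw":1}]}}

```text
clock: 7.75
eef_pos: [0.5207, -0.2144, 0.0827]
ee_rot: [-3.141, -0.002, 2.85]
force: [-0.1, -1.3, 0.1]
finger_gap: 0.001
```

Request:
{"fn": "play_rows", "kwargs": {"motion": [{"tx":0,"ty":0,"turn":0,"tz":0.002,"claw":1},{"tx":0,"ty":0,"turn":0,"tz":0.004,"claw":1},{"tx":0,"ty":0,"turn":0,"tz":0.006,"claw":1},{"tx":0,"ty":0,"turn":0,"tz":0.006,"claw":1},{"tx":0,"ty":0,"turn":0,"tz":0.006,"claw":1}]}}

```text
clock: 8.17
eef_pos: [0.5209, -0.2141, 0.0783]
ee_rot: [3.141, -0.001, 2.85]
force: [0.8, 2.0, 4.6]
finger_gap: 0.003
```

```bash
python3 go.py
```

```text
8.1667 [ 0.5209 -0.2141  0.0783] [ 3.1415e+00 -1.4000e-03  2.8502e+00] [0.79 2.03 4.58] 0.0028763247460812614
1 [-0.0008  0.1902 -0.0222]
2 [-0.0008  0.1263 -0.0223]
3 [-0.0006  0.0625 -0.0223]
4 [-0.0004 -0.0015 -0.0223]
turn 0.0005132607120145744
```

Key 4: 4.6 N at 78.3 mm, so it is raised. Back above key 3.

Request:
{"fn": "play_rows", "kwargs": {"motion": [{"tx":0,"ty":0,"turn":0,"tz":-0.023,"claw":1},{"tx":0,"ty":0,"turn":0,"tz":-0.023,"claw":1},{"tx":0,"ty":0.032,"turn":0,"tz":-0.023,"claw":1},{"tx":0,"ty":0.0625,"turn":0,"tz":-0.023,"claw":1},{"tx":0,"ty":0.0625,"turn":0,"tz":-0.023,"claw":1},{"tx":0,"ty":0.0625,"turn":0,"tz":-0.015,"claw":1},{"tx":0,"ty":0.0625,"turn":0,"tz":-0.0065,"claw":1},{"tx":0,"ty":0.0625,"turn":0,"tz":-0.0065,"claw":1},{"tx":0,"ty":0.0625,"turn":0,"tz":-0.0065,"claw":1}]}}

```text
clock: 8.92
eef_pos: [0.5336, -0.17, 0.0825]
ee_rot: [-3.141, -0.003, 2.849]
force: [-0.1, -0.0, 0.6]
finger_gap: 0.0
```

```bash
python3 go.py
```

```text
8.9167 [ 0.5336 -0.17    0.0825] [-3.1412e+00 -2.5000e-03  2.8490e+00] [-0.11 -0.02  0.55] 0.0003534908745646292
1 [-0.0013  0.129  -0.0167]
2 [-0.0013  0.0651 -0.0167]
3 [-0.0012  0.0013 -0.0167]
4 [-0.0011 -0.0627 -0.0167]
turn 0.00031736057335502376
```

Request:
{"fn": "play_rows", "kwargs": {"motion": [{"tx":-0.001,"ty":0.001,"turn":0,"tz":0.005,"claw":1},{"tx":-0.001,"ty":0.001,"turn":0,"tz":0.01,"claw":1},{"tx":-0.001,"ty":0.001,"turn":0,"tz":0.013,"claw":1},{"tx":-0.001,"ty":0.001,"turn":0,"tz":0.015,"claw":1},{"tx":-0.001,"ty":0.001,"turn":0,"tz":0.0165,"claw":1},{"tx":-0.001,"ty":0.001,"turn":0,"tz":0.0175,"claw":1},{"tx":-0.001,"ty":0.001,"turn":0,"tz":0.0175,"claw":1},{"tx":-0.001,"ty":0.001,"turn":0,"tz":0.0175,"claw":1}]}}

```text
clock: 9.58
eef_pos: [0.5346, -0.1701, 0.0696]
ee_rot: [-3.141, -0.002, 2.848]
force: [-2.9, -0.3, 8.4]
finger_gap: 0.004
```

Request:
{"fn": "play_rows", "kwargs": {"motion": [{"tx":0,"ty":0,"turn":0,"tz":0.0005,"claw":1},{"tx":0,"ty":0,"turn":0,"tz":0.0009,"claw":1},{"tx":0,"ty":0,"turn":0,"tz":0.0011,"claw":1},{"tx":0,"ty":0,"turn":0,"tz":0.0011,"claw":1},{"tx":0,"ty":0,"turn":0,"tz":0.0011,"claw":1}]}}

```text
clock: 10.0
eef_pos: [0.5346, -0.1701, 0.0691]
ee_rot: [-3.141, -0.002, 2.848]
force: [-4.6, 1.5, 11.1]
finger_gap: 0.0
```

At the stop: 69.1 mm, 11.1 N. Letting go and rising.

Request:
{"fn": "play_rows", "kwargs": {"motion": [{"tx":0,"ty":0,"turn":0,"tz":-0.01,"claw":1},{"tx":0,"ty":0,"turn":0,"tz":-0.03,"claw":1},{"tx":0,"ty":0,"turn":0,"tz":-0.07,"claw":1},{"tx":0,"ty":0,"turn":0,"tz":-0.12,"claw":1},{"tx":0,"ty":0,"turn":0,"tz":-0.17,"claw":1},{"tx":0,"ty":0,"turn":0,"tz":-0.22,"claw":1},{"tx":0,"ty":0.05,"turn":0,"tz":-0.25,"claw":1},{"tx":0,"ty":0.1,"turn":0,"tz":-0.25,"claw":1},{"tx":0,"ty":0.15,"turn":0,"tz":-0.25,"claw":1},{"tx":0,"ty":0.2,"turn":0,"tz":-0.25,"claw":1}]}}

```text
clock: 10.83
eef_pos: [0.5787, -0.025, 0.2571]
ee_rot: [3.141, -0.001, 2.848]
force: [0.5, 0.3, 0.2]
finger_gap: 0.001
```

Request:
{"fn": "play_rows", "kwargs": {"motion": [{"tx":0,"ty":0.05,"turn":0,"tz":0,"claw":1},{"tx":0,"ty":0.1,"turn":0,"tz":0,"claw":1},{"tx":0,"ty":0.15,"turn":0,"tz":0,"claw":1},{"tx":0,"ty":0.2,"turn":0,"tz":0,"claw":1},{"tx":0,"ty":0.25,"turn":0,"tz":0,"claw":1},{"tx":0,"ty":0.25,"turn":0,"tz":0,"claw":1},{"tx":0,"ty":0.25,"turn":0,"tz":0,"claw":1}]}}

```text
clock: 11.42
eef_pos: [0.6329, 0.1572, 0.2562]
ee_rot: [3.141, -0.002, 2.852]
force: [0.7, -1.8, -0.9]
finger_gap: -0.001
```

Run:
```python
from rig import sensors, imaging
from h import *
import pickle
d=pickle.load(open("d0.pkl","rb"))
s=sensors.state(); print(s["clock"],s["eef_pos"],s["force"])
for n,w,t in (("top",(300,190,405,250),120),("scene",(290,195,330,275),110)):
    c=imaging.camera(n)
    cv2.imwrite(f"pics/{n}2.png",c["frame"][:,:,::-1])
    for a in (d[n],c):
        print(n,[(ce.round(1).tolist(),int(st[4])) for ce,st in caps(a,w,t)])
```

```text
11.4167 [0.63286985 0.15715629 0.2562393 ] [ 0.65872121 -1.75503232 -0.91832229]
top [([318.3, 209.5], 143), ([340.0, 216.9], 144), ([361.8, 224.1], 141), ([384.0, 230.9], 146)]
top [([318.2, 209.6], 157), ([340.1, 216.7], 157), ([362.1, 223.8], 160), ([384.2, 230.9], 158)]
scene [([303.1, 205.4], 109), ([306.8, 221.0], 116), ([310.4, 239.9], 128), ([314.3, 255.9], 138)]
scene [([303.2, 205.4], 110), ([306.7, 221.1], 118), ([310.3, 238.0], 128), ([314.3, 255.9], 140)]
```

View pics/scene2.png

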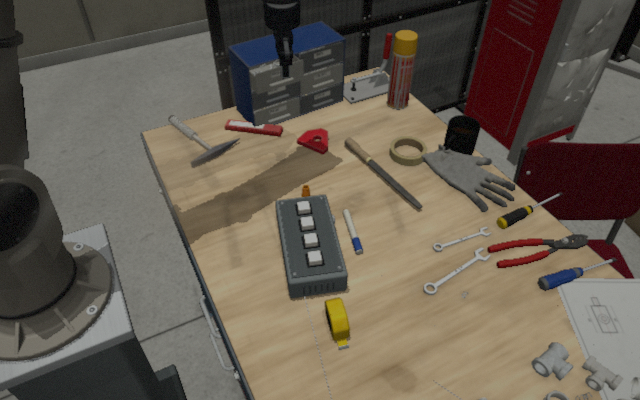

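View pics/top2.png

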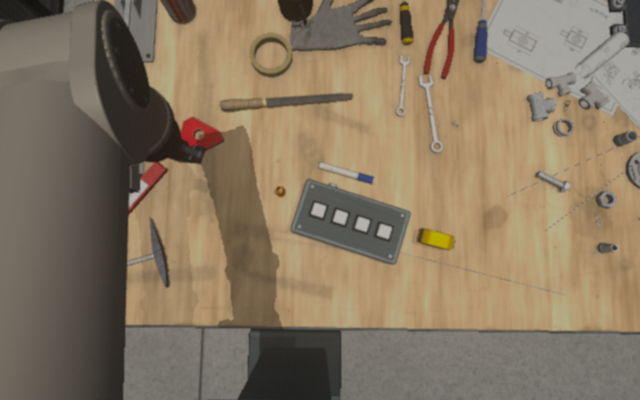

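In the scene view the third cap moved from row 239.9 to 238.0, which matches the expected 6 mm rise. The other three caps, and the marker, cup and tape, are where they were. The arm is clear, so I'm handing in.

```bash
python3 -c "
from rig import workorder
print(workorder.job_done())"
```

```text
the job is handed in; nothing more can be done
None
```

I tapped all four keys from left to right, found the third from the left latched, pressed it to its stop and let go. All four keys now stand raised, and I've handed the job in at about 11.5 s of the 51 s allowed.

| Key (from left) | Tap force | Tip height | Finding |
|---|---|---|---|
| 1 | 3.4 N | 78.6 mm | raised |
| 2 | 3.2 N | 78.5 mm | raised |
| 3 | 4.0 N | 74.2 mm | latched; no force at 78.4 mm |
| 4 | 4.6 N | 78.3 mm | raised |

- **Light taps:** the raised keys went in less than 2 mm, and the latched key's tap stayed under 6 N.
- **Firm press:** I pressed key 3 to 69.1 mm at 11.1 N, which is its stop.
- **Last checks:** in the scene picture, key 3's cap had risen 1.9 pixels, about 6 mm. The other three caps were unchanged, and by eye the marker, gas cup and tape measure hadn't moved. The arm was clear of everything.
- **Disagreement:** the sideways force reached about 4.6 N during the firm press, and the force readings wander by about 1 N (once 1.8 N sideways in free air). No check failed.

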